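# Find and open the tilting cover over the worktop sockets

### The arm

A 6-joint arm with a two-finger parallel gripper is mounted at the origin on a cart in front of the work surface, level with it; the furniture and walls round the work are solid. World frame = base frame: x ahead of the robot, y to its left, z up, the work surface at z = 0. Lengths are in m, angles in rad, forces in N, time in s.
With the tool pointing down it reaches from about 0.4 to 0.825 m from the base axis. Payload 7 kg.
Tool frame: the origin (TCP) lies at the very end of the fingers, on their centre line; the grasp point (between the pads) lies 19 mm behind it; z points along the fingers, y is the direction in which the jaws open and shut (so a half turn about z gives the same grasp; the last joint's range is limited). The gripper opens to 88 mm and grips with 3 to 60 N. Pads are 19 mm wide; open, the fingers measure 130 mm over their backs; the gripper's body (78 mm by 193 mm) begins 47 mm behind the grasp point.
Start: joints at [-1.034, 0.359, 0.012, 0, -1.224, -0.288], TCP at [0.166, -0.654, 0.227] pointing down, gripper open.
Joint ranges: [-3.07, 3.07], [-1.43, 2.12], [-1.02, 1.25], [-3.03, 1.67], [-3.05, -0], [-3.03, 3.03]. Speed limits (rad/s): [2.39, 2.39, 3.01, 3.14, 3.14, 3.14].

### API

Orientations are given as a rotation vector (axis times angle).
In Python, from station import * gives the robot as it stands.
- The arm moves only by the shell command python3 -m handwheel 'ROWS'. ROWS is JSON, a list of rows, each a list of 7 numbers: the shift along the tool's x, y, z in units of 40 mm (1.0 is 40 mm), then the turn, a rotation vector about the tool's x, y, z in units of 8 degrees (1.0 is 8 degrees), then the opening, from 0 (shut) to 1 (fully open). In form: [[x, y, z, rx, ry, rz, grip], ...]. A call has 1 to 10 rows; each row is the pose to reach, as a shift and turn from the pose commanded when the call began, along the tool's axes at that moment; what a row does not reach only later rows make up. A row lasts 1/10 s, in which the tool goes at most 50 mm and 8.59 degrees, less where a joint would pass 70% of its speed; a pose out of reach is approached as far as the arm can. A call with a gripper value outside its range is refused whole. The fingers move at their own pace and stop on an object; the grip force is fixed at half the most. Time passes only in rows, so rows that repeat a pose let the fingers close. It gives the time, the measured TCP pose, the force and the opening at its end, in the units of the state.
- get_obs(): the state, without advancing time (a new reading comes with each control period).
- grab_frame(name): name is "scene" or "side" or "wrist"; returns a dict with "img" (420x560x3 uint8, blue, green, red), "fovy" (degrees; the focal length in pixels is half the picture's height over the tangent of half this angle, whatever the lens; pixels are square), "cx", "cy" (the principal point, pixels), "xyz" and "rotation" of the camera in the world; the wrist camera has in their place "hand_eye" (4x4, takes a point from camera to tool coordinates, whose origin is the TCP and whose axes are the flange's). Camera axes: x right, y up, looking along -z (the intrinsics and any distortion apply to the point x, -y, -z); pixel columns grow to the right and rows downward; lengths in m; the calibration is good to about 2 mm. A picture is of the moment at which its call begins: read the wrist's pose just before it. There is no depth.
- close_job(): hands the job in, once; it reports no verdict.
The state is a dict: "clock": time; "q": joint angles; "qd": joint speeds; "joint_torque": joint torques, N m; "tcp_pos": TCP position; "ee_rot": TCP orientation; "wrist_force": force on the tool from outside, world axes, zero at the start; "moment": the same for the moment, N m; "grip_width": finger opening in m.
Only numpy, scipy, OpenCV 4.12 (cv2) and the standard library are available. Lean on these libraries where they do the work, as an engineer would, in place of code of your own. Each camera call takes 0.05 s, during which the arm holds its last target.

### The job

One of the four identical covers of the service rail on the worktop hides the power sockets; the other three lie on filler blocks and cannot open. Press down on the ridged rear edges, one cover after another, to find the one that rocks, then push its raised front up and over to the rear until the cover stands fully open, past upright against its stop. Only press and push with the fingers: do not pinch a cover, and leave the mug, mill, shaker and jar where they are.

Things in the scene. Friction and masses are not known exactly. Their poses are not given: they have to be found in the camera images.
- rail: Service rail fixed on the counter: a low aluminium box with black end caps, 126 mm deep (x, to the rear), 464 long (y, to the left), 76 high. Origin under its centre. Four identical dark covers lie in its top, flush with the rim, 112 mm from centre to centre, over bays 70 mm deep. Which cover is free changes from run to run. Wall cabinets hang above, their undersides 435 mm over the counter and their fronts 584 mm from the robot's axis.
- press_1 (a point): Middle of the press strip (four fine bright ridges) on the upper face of cover 1, counted from the left. The cover is a plate 110 mm deep, 101 wide, 5 thick; this point is 18 mm ahead of its rear edge and 28 mm behind its axle, and moves with it. The axle runs along the rail's y, 2.5 mm under the upper face: 46 mm of plate lie behind it, 64 ahead. x: along the plate to the rear; z: its normal.
- press_2 (a point): Middle of the press strip (four fine bright ridges) on the upper face of cover 2, counted from the left. The cover is a plate 110 mm deep, 101 wide, 5 thick; this point is 18 mm ahead of its rear edge and 28 mm behind its axle, and moves with it. The axle runs along the rail's y, 2.5 mm under the upper face: 46 mm of plate lie behind it, 64 ahead. x: along the plate to the rear; z: its normal.
- press_3 (a point): Middle of the press strip (four fine bright ridges) on the upper face of cover 3, counted from the left. The cover is a plate 110 mm deep, 101 wide, 5 thick; this point is 18 mm ahead of its rear edge and 28 mm behind its axle, and moves with it. The axle runs along the rail's y, 2.5 mm under the upper face: 46 mm of plate lie behind it, 64 ahead. x: along the plate to the rear; z: its normal.
- press_4 (a point): Middle of the press strip (four fine bright ridges) on the upper face of cover 4, counted from the left. The cover is a plate 110 mm deep, 101 wide, 5 thick; this point is 18 mm ahead of its rear edge and 28 mm behind its axle, and moves with it. The axle runs along the rail's y, 2.5 mm under the upper face: 46 mm of plate lie behind it, 64 ahead. x: along the plate to the rear; z: its normal.
- cover_1 (a joint): Tilt of cover 1 on its axle, rad: 0 closed; grows as the rear strip sinks and the front edge rises; 1.57 upright; 1.8 its stop, leaning to the rear. Over a filler block it stops at 0.03 to 0.05 (1 to 2 mm of give). A free cover resists with about 0.04 N m (1.5 to 4 N on the press strip), and its stiff hinge keeps it at any angle where it is left.
- cover_2 (a joint): Tilt of cover 2 on its axle, rad: 0 closed; grows as the rear strip sinks and the front edge rises; 1.57 upright; 1.8 its stop, leaning to the rear. Over a filler block it stops at 0.03 to 0.05 (1 to 2 mm of give). A free cover resists with about 0.04 N m (1.5 to 4 N on the press strip), and its stiff hinge keeps it at any angle where it is left.
- cover_3 (a joint): Tilt of cover 3 on its axle, rad: 0 closed; grows as the rear strip sinks and the front edge rises; 1.57 upright; 1.8 its stop, leaning to the rear. Over a filler block it stops at 0.03 to 0.05 (1 to 2 mm of give). A free cover resists with about 0.04 N m (1.5 to 4 N on the press strip), and its stiff hinge keeps it at any angle where it is left.
- cover_4 (a joint): Tilt of cover 4 on its axle, rad: 0 closed; grows as the rear strip sinks and the front edge rises; 1.57 upright; 1.8 its stop, leaning to the rear. Over a filler block it stops at 0.03 to 0.05 (1 to 2 mm of give). A free cover resists with about 0.04 N m (1.5 to 4 N on the press strip), and its stiff hinge keeps it at any angle where it is left.
- mug: Purple mug, 84 mm across, 123 mm with its handle, 100 mm high, behind the rail; bystander. Origin under its centre.
- pepper_mill: Brown wooden pepper mill, 58 mm across, 170 mm high, behind the rail; bystander. Origin under its centre.
- salt_shaker: Salt shaker, 44 mm across, 90 mm high, behind the rail; bystander. Origin under its centre.
- jar: Glass jar with a yellow lid, 64 mm across, 82 mm high, left of the rail; bystander. Origin under its centre.

How it is judged:
By the outcome, as a careful person would: the job done as asked, in the order asked, and still so for the second after the job is handed in, with the robot touching nothing.
It also fails if it takes over 64 s, if anything falls off the work surface, if the arm or the gripper's body presses on something with over 40 N, if the wrist force passes 120 N, or if a joint passes its speed limit or range.

## Working session

There is one attempt and no reset: what is moved stays moved. The work goes in short steps, Python scripts to look and compute and a shell command to move; the robot and the scene stay as the last step left them, time stands still between calls to the robot, and variables do not carry over. Pictures are saved under pics/ and viewed, and the job is handed in when it is done.

```bash
ls; mkdir -p pics; python3 - <<'E'
from station import *
import cv2
o=get_obs(); print(o)
for n in ("scene","side","wrist"):
    f=grab_frame(n); cv2.imwrite(f"pics/{n}0.png",f["img"]); print(n,{k:v for k,v in f.items() if k!="img"})
E
```

```text
pics
{'clock': 0.0, 'q': array([-1.03393380e+00,  3.59401351e-01,  1.11026669e-02, -3.76779405e-04,
       -1.22412781e+00, -2.88072363e-01]), 'qd': array([ 0.00026043,  0.00062921,  0.00051343, -0.00085614, -0.00034108,
       -0.00054506]), 'joint_torque': array([ 4.75655488e-04, -5.82716489e+01,  2.93056941e+01,  6.99678987e+00,
        7.00867851e-03, -1.89024017e-04]), 'tcp_pos': array([ 0.16605458, -0.65375811,  0.22562762]), 'ee_rot': array([ 3.89550674e-01, -3.11701482e+00, -2.56871987e-03]), 'wrist_force': array([-0.73042077, -0.79981434,  0.07391214]), 'moment': array([-0.0421279 , -0.01480203,  0.02351239]), 'grip_width': 0.08766578433049917}
scene {'fovy': 53.50544359787463, 'cx': 284.0604024629852, 'cy': 208.04353536705622, 'xyz': array([0.12051422, 0.78088371, 0.51383799]), 'rotation': array([ 0.36691962, -1.38445199, -2.26794159])}
side {'fovy': 44.133473323482654, 'cx': 278.9387480641956, 'cy': 215.77532808340743, 'xyz': array([-0.12775946,  1.1803873 ,  0.66560774]), 'rotation': array([ 0.38454506, -1.44996295, -2.23206838])}
wrist {'fovy': 63.03631154342763, 'cx': 281.2304540511046, 'cy': 214.78759525124448, 'hand_eye': array([[-1.16597574e-03,  9.65778063e-01,  2.59367258e-01,
         6.96277826e-02],
       [ 9.99998759e-01,  1.40091868e-03, -7.20993988e-04,
        -2.36804658e-04],
       [-1.05967261e-03,  2.59366095e-01, -9.65778497e-01,
        -1.58200955e-01],
       [ 0.00000000e+00,  0.00000000e+00,  0.00000000e+00,
         1.00000000e+00]])}
```

View pics/scene0.png

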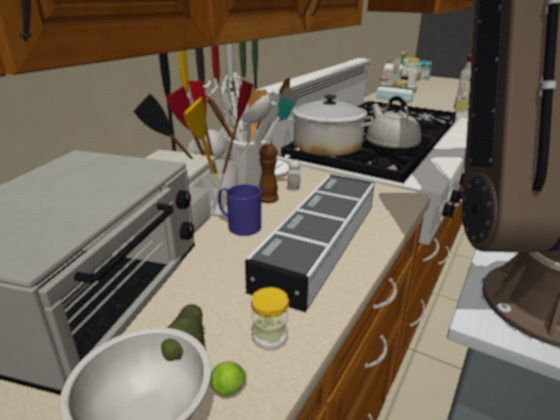

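View pics/side0.png

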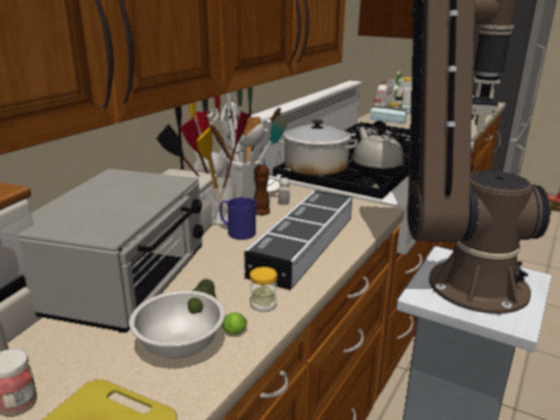

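View pics/wrist0.png

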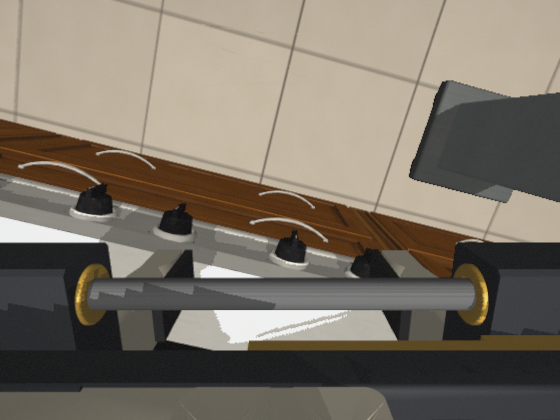

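```bash
python3 - <<'E'
import cv2
a=cv2.imread("pics/scene0.png")[165:305,235:385]
cv2.imwrite("pics/scene0c.png",cv2.resize(a,None,fx=4,fy=4,interpolation=cv2.INTER_CUBIC))
a=cv2.imread("pics/side0.png")[185:285,240:360]
cv2.imwrite("pics/side0c.png",cv2.resize(a,None,fx=6,fy=6,interpolation=cv2.INTER_CUBIC)[:600])
E
```

```text
(no output)
```

View pics/scene0c.png

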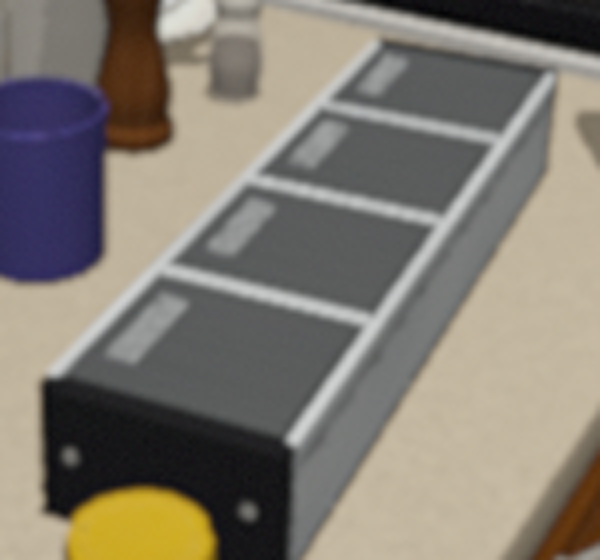

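View pics/side0c.png

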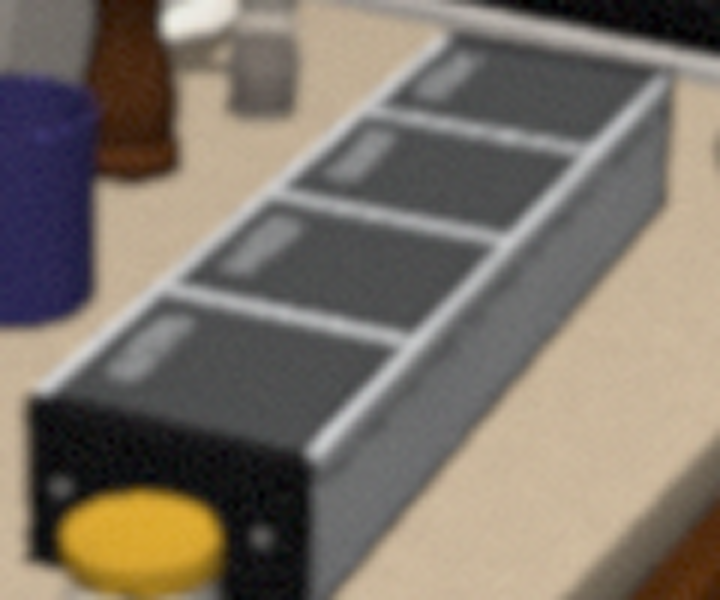

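```bash
cat > h.py <<'E'
import numpy as np, cv2
from scipy.spatial.transform import Rotation as R
def proj(P,f,k1=0):
    P=np.atleast_2d(P); c=(P-f["xyz"])@R.from_rotvec(f["rotation"]).as_matrix()
    F=210/np.tan(np.radians(f["fovy"])/2)
    u=c[:,0]/-c[:,2]; v=-c[:,1]/-c[:,2]; s=1+k1*(u*u+v*v)
    return np.c_[f["cx"]+F*u*s,f["cy"]+F*v*s]
E
cat > fit.py <<'E'
from h import *
from station import *
from scipy.optimize import least_squares
fs,fd=grab_frame("scene"),grab_frame("side")
a,b=.063,.232
obj=[(a,b,.076),(-a,b,.076),(a,-b,.076),(-a,-b,.076),(-a,-b,0)]
# strip: plate centre at rail x? axle unknown: rear edge at +55 assumed (centred)
obj+=[(.037,.168-.112*i,.076) for i in range(4)]
obj=np.array(obj)
S=np.array([(246.3,260.5),(308,276.75),(329.5,175.5),(373.75,183.75),(371.75,207),(272,247),(295.25,221.75),(314.5,201),(330.5,183.75)])
D=np.array([(245.5,252),(292,262),(314.5,191.2),(351.3,197.5),(350.8,219.2),(265,243),(283.7,226.2),(299.7,210.8),(314.2,197.8)])
def res(p,obj=obj):
    x,y,w,k,k2=p
    W=np.c_[obj[:,0]*np.cos(w)-obj[:,1]*np.sin(w)+x,obj[:,0]*np.sin(w)+obj[:,1]*np.cos(w)+y,obj[:,2]]
    return np.r_[(proj(W,fs,k)-S),(proj(W,fd,k2)-D)].ravel()
r=least_squares(res,[.6,0,0,0,0]); print(r.x,np.degrees(r.x[2])); print(r.fun.reshape(-1,2).round(1).tolist())
E
python3 fit.py
```

```text
[ 0.46032178  0.03375023  0.09348628 -0.49675223 -1.26617093] 5.356369398352021
[[-1.3, 0.1], [-0.2, 1.8], [0.0, -1.4], [-0.6, -1.0], [-1.3, 0.9], [0.9, 0.4], [0.9, 0.4], [0.7, 0.4], [0.2, 0.5], [-1.1, -1.0], [-0.4, 0.3], [0.2, -1.8], [0.0, -1.1], [-0.9, -0.7], [0.6, -0.3], [0.6, -0.6], [1.0, -0.2], [0.8, -0.3]]
```

```bash
cat >> fit.py <<'E'
for lam in (0,1):
  for sel in (0,1,2):
    def g(p):
        f=res(np.r_[p[:3],p[3]*lam,p[3]*lam]).reshape(-1,2); n=9
        return (f if sel==0 else f[:n] if sel==1 else f[n:]).ravel()
    r=least_squares(g,[.46,.03,.09,0]); print(lam,sel,r.x.round(4),2*r.cost); 
    if sel==0: print(r.fun.reshape(-1,2).round(1).tolist())
E
python3 fit.py
```

```text
[ 0.46032178  0.03375023  0.09348628 -0.49675223 -1.26617093] 5.356369398352021
[[-1.3, 0.1], [-0.2, 1.8], [0.0, -1.4], [-0.6, -1.0], [-1.3, 0.9], [0.9, 0.4], [0.9, 0.4], [0.7, 0.4], [0.2, 0.5], [-1.1, -1.0], [-0.4, 0.3], [0.2, -1.8], [0.0, -1.1], [-0.9, -0.7], [0.6, -0.3], [0.6, -0.6], [1.0, -0.2], [0.8, -0.3]]
0 0 [0.462  0.0331 0.1    0.    ] 37.072767554272566
[[-1.7, 0.7], [0.4, 2.5], [-0.6, -2.0], [0.7, -2.1], [-0.4, 0.4], [0.7, 0.4], [0.5, 0.2], [0.1, 0.1], [-0.3, 0.0], [-1.5, -0.6], [-0.1, 0.6], [-0.3, -2.3], [1.3, -1.9], [0.1, -1.0], [0.4, -0.3], [0.3, -0.7], [0.5, -0.4], [0.3, -0.6]]
0 1 [0.4626 0.0315 0.0978 0.    ] 18.970940791951225
0 2 [0.4604 0.0364 0.1037 0.    ] 12.702918036468937
1 0 [ 0.4606  0.0338  0.0951 -0.5242] 27.311261907459908
[[-1.3, 0.1], [-0.1, 1.7], [-0.2, -1.5], [-1.0, -1.1], [-1.6, 0.8], [0.9, 0.4], [0.8, 0.4], [0.5, 0.3], [0.0, 0.5], [-1.4, -0.7], [-0.2, 0.6], [0.2, -2.0], [1.1, -1.4], [0.0, -0.8], [0.5, -0.2], [0.5, -0.6], [0.9, -0.2], [0.7, -0.4]]
1 1 [ 0.461   0.0323  0.092  -0.4739] 12.3468571336142
1 2 [ 0.459   0.0368  0.0968 -1.2114] 8.122509594634119
```

```bash
cat >> h.py <<'E'
def ground(uv,f,z=0,k1=0):
    F=210/np.tan(np.radians(f["fovy"])/2)
    d=R.from_rotvec(f["rotation"]).as_matrix()@np.array([(uv[0]-f["cx"])/F,-(uv[1]-f["cy"])/F,-1])
    return f["xyz"]+d*(z-f["xyz"][2])/d[2]
E
python3 - <<'E'
from h import *; from station import *
f=grab_frame("scene"); g=grab_frame("side")
for n,u,v in (("mug",(244,226),(241,232)),("mill",(269,196),(262,211)),("shaker",(294,185),(284,201)),("pot",(330,150),(316,172)),("kettle",(395,143),(378,165)),("jar",(270,340),(264,303))):
    print(n,ground(u,f).round(3)[:2],ground(v,g).round(3)[:2])
for n,u in (("pot",(332,148)),("kettle",(395,142))): print(n, ground(u,f,.02).round(3))
c=np.array([.461,.034]);w=.096
M=np.array([[np.cos(w),-np.sin(w)],[np.sin(w),np.cos(w)]])
o=get_obs();print(o["clock"]);T=R.from_rotvec(o["ee_rot"]).as_matrix();print(T.round(3))
for i in range(4):
    p=c+M@[.037,.168-.112*i]; print(i+1,p.round(4)); 
    print(' shift tool units to z=.13', (T.T@(np.r_[p,.13]-o["tcp_pos"])/.04).round(2))
E
```

```text
mug [0.657 0.058] [0.658 0.058]
mill [ 0.696 -0.119] [ 0.688 -0.105]
shaker [ 0.673 -0.223] [ 0.67  -0.214]
pot [ 0.715 -0.567] [ 0.712 -0.535]
kettle [ 0.535 -0.775] [ 0.538 -0.745]
jar [0.398 0.347] [0.404 0.336]
pot [ 0.694 -0.538  0.02 ]
kettle [ 0.522 -0.726  0.02 ]
0.45
[[-0.969 -0.246 -0.   ]
 [-0.246  0.969  0.   ]
 [-0.     0.    -1.   ]]
1 [0.4817 0.2048]
 shift tool units to z=.13 [-12.93  18.87   2.42]
2 [0.4925 0.0933]
 shift tool units to z=.13 [-12.51  16.1    2.41]
3 [ 0.5032 -0.0182]
 shift tool units to z=.13 [-12.08  13.34   2.41]
4 [ 0.5139 -0.1297]
 shift tool units to z=.13 [-11.65  10.57   2.41]
```

```bash
python3 -m handwheel '[[-11.6,10.6,0.6,0,0,1,0],[-11.6,10.6,0.6,0,0,1,0],[-11.6,10.6,0.6,0,0,1,0],[-11.6,10.6,0.6,0,0,1,0],[-11.6,10.6,0.6,0,0,1,0],[-11.6,10.6,0.6,0,0,1,0],[-11.6,10.6,0.6,0,0,1,0],[-11.6,10.6,0.6,0,0,1,0],[-11.6,10.6,0.6,0,0,1,0],[-11.6,10.6,0.6,0,0,1,0]]'
```

```text
clock: 1.45
tcp_pos: [0.4415, -0.2348, 0.208]
ee_rot: [-0.172, 3.136, -0.0]
wrist_force: [0.9, -0.6, 0.8]
grip_width: 0.0132
```

```bash
python3 -m handwheel '[[-2.09,2.41,0.5,0,0,0.1,0],[-2.09,2.41,0.5,0,0,0.1,0],[-2.09,2.41,1.5,0,0,0.1,0],[-2.09,2.41,2.2,0,0,0.1,0],[-2.09,2.41,2.2,0,0,0.1,0],[-2.09,2.41,2.2,0,0,0.1,0]]'; python3 - <<'E'
from h import *; from station import *
o=get_obs(); print(o["tcp_pos"],o["ee_rot"],o["wrist_force"],o["clock"])
for n in ("scene","wrist"): cv2.imwrite(f"pics/{n}1.png",grab_frame(n)["img"])
E
```

```text
clock: 2.05
tcp_pos: [0.5133, -0.1321, 0.12]
ee_rot: [0.15, -3.137, 0.001]
wrist_force: [0.4, -0.1, 2.1]
grip_width: 0.0005
[ 0.51330068 -0.13206416  0.12000608] [ 1.50311118e-01 -3.13712776e+00  9.28132747e-04] [ 0.36001917 -0.07592891  2.08748885] 2.05
```

View pics/scene1.png

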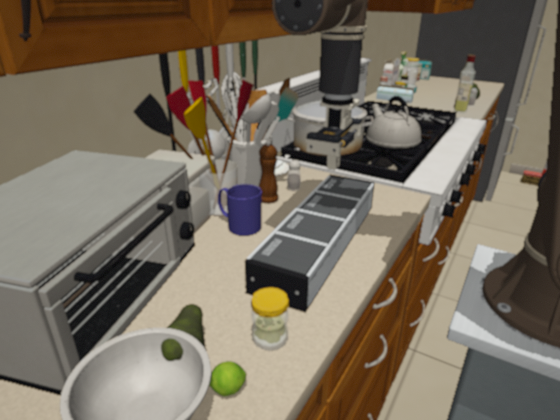

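View pics/wrist1.png

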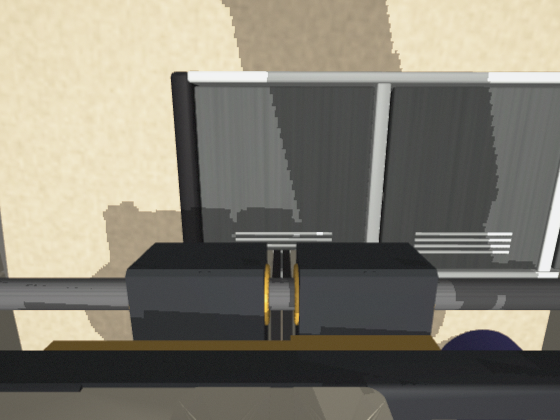

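```bash
cat >> h.py <<'E'
def wground(uv,f,o,z):
    F=210/np.tan(np.radians(f["fovy"])/2)
    H=f["hand_eye"]; T=R.from_rotvec(o["ee_rot"]).as_matrix()
    d=T@H[:3,:3]@np.array([(uv[0]-f["cx"])/F,-(uv[1]-f["cy"])/F,-1]); p=o["tcp_pos"]+T@H[:3,3]
    return p+d*(z-p[2])/d[2]
def shift(p,o):
    return (R.from_rotvec(o["ee_rot"]).as_matrix().T@(np.array(p)-o["tcp_pos"])/.04).round(2)
E
python3 - <<'E'
from h import *; from station import *
o=get_obs(); f=grab_frame("wrist")
for n,uv in (("strip3",(463,243)),("s3L",(415,243)),("s3R",(511,243)),("s4 row",(283,243)),("s4L",(234,243)),("s4R",(331,243)),("front rim 4",(283,84)),("rear rim at 460",(465,271)),("front rim edge far",(190,73)),("front edge right",(540,73))):
    print(n,wground(uv,f,o,.076).round(4))
E
```

```text
strip3 [ 0.5071 -0.0182  0.076 ]
s3L [ 0.5099 -0.0483  0.076 ]
s3R [0.5043 0.0119 0.076 ]
s4 row [ 0.5177 -0.1311  0.076 ]
s4L [ 0.5205 -0.1618  0.076 ]
s4R [ 0.5149 -0.101   0.076 ]
front rim 4 [ 0.4241 -0.14    0.076 ]
rear rim at 460 [ 0.5258 -0.0125  0.076 ]
front rim edge far [ 0.4232 -0.1918  0.076 ]
front edge right [0.4051 0.0011 0.076 ]
```

```bash
python3 -m handwheel '[[-0.07,0,1,0,0,0,0],[-0.07,0,1,0,0,0,0],[-0.07,0,1,0,0,0,0]]'; python3 -m handwheel '[[0,0,0.1,0,0,0,0],[0,0,0.1,0,0,0,0]]';  python3 -m handwheel '[[0,0,0.05,0,0,0,0],[0,0,0.05,0,0,0,0]]'
```

```text
clock: 2.5
tcp_pos: [0.516, -0.1321, 0.0805]
ee_rot: [0.149, -3.138, 0.001]
wrist_force: [0.1, 0.3, 0.3]
grip_width: 0.0003
clock: 2.7
tcp_pos: [0.5166, -0.1316, 0.0766]
ee_rot: [-0.149, 3.136, 0.0]
wrist_force: [0.1, -0.0, 0.5]
grip_width: 0.0004
clock: 2.9
tcp_pos: [0.5167, -0.1315, 0.0741]
ee_rot: [-0.15, 3.137, -0.0]
wrist_force: [1.1, -0.2, 2.7]
grip_width: 0.0006
```

```bash
python3 -m handwheel '[[0,0,0.05,0,0,0,0],[0,0,0.05,0,0,0,0]]';  python3 -m handwheel '[[0,0,0.04,0,0,0,0],[0,0,0.04,0,0,0,0]]'
```

```text
clock: 3.1
tcp_pos: [0.5166, -0.1315, 0.0716]
ee_rot: [-0.15, 3.137, -0.0]
wrist_force: [1.9, -0.5, 2.2]
grip_width: 0.0004
clock: 3.3
tcp_pos: [0.5162, -0.1315, 0.0697]
ee_rot: [-0.15, 3.138, -0.0]
wrist_force: [1.8, -0.4, 1.4]
grip_width: 0.0004
```

```bash
python3 -m handwheel '[[0,0,0.12,0,0,0,0],[0,0,0.25,0,0,0,0],[0,0,0.25,0,0,0,0]]';  python3 -m handwheel '[[-0.03,0,0.12,0,0,0,0],[-0.06,0,0.25,0,0,0,0],[-0.06,0,0.25,0,0,0,0]]'; python3 - <<'E'
from h import *; from station import *
for n in ("scene","wrist"): cv2.imwrite(f"pics/{n}2.png",grab_frame(n)["img"])
E
```

```text
clock: 3.6
tcp_pos: [0.5153, -0.1315, 0.0588]
ee_rot: [0.149, -3.136, -0.0]
wrist_force: [0.3, -0.1, -0.6]
grip_width: 0.0004
clock: 3.9
tcp_pos: [0.5182, -0.1312, 0.049]
ee_rot: [0.149, -3.137, -0.0]
wrist_force: [1.2, -0.8, -0.6]
grip_width: 0.0005
```

View pics/scene2.png

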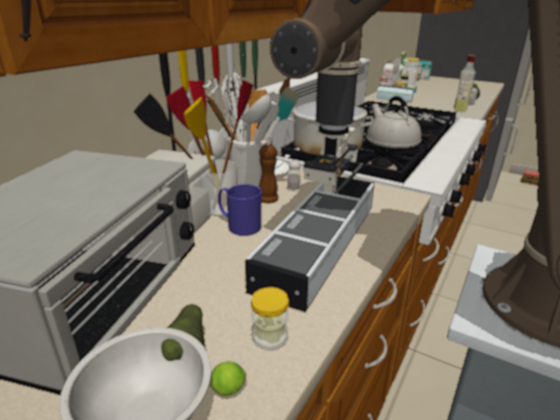

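View pics/wrist2.png

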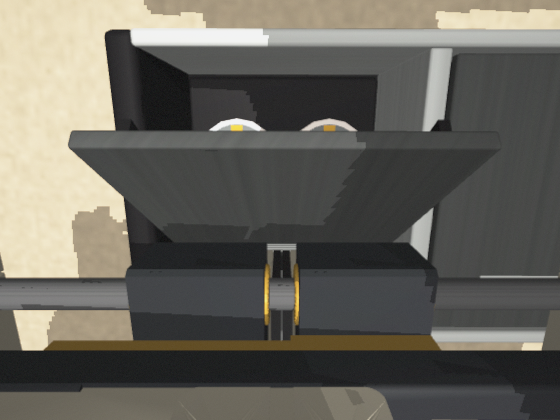

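```bash
python3 -m handwheel '[[0,0,-1.2,0,0,0,0],[0,0,-2.4,0,0,0,0],[0,0,-3.2,0,0,0,0],[1,0,-3.2,0,0,0,0],[2,0,-3.2,0,0,0,0],[2.9,0,-3.2,0,0,0,0],[2.9,0,-3.2,0,0,0,0]]'; python3 -m handwheel '[[0,0,0.6,0,0,0,0],[0,0,1.6,0,0,0,0],[0,0,1.8,0,0,0,0],[0,0,1.8,0,0,0,0]]'; python3 - <<'E'
from h import *; from station import *
o=get_obs();print(o["tcp_pos"],o["wrist_force"],o["clock"])
for n in ("scene","side","wrist"): cv2.imwrite(f"pics/{n}3.png",grab_frame(n)["img"])
E
```

```text
clock: 4.7
tcp_pos: [0.3985, -0.1426, 0.1779]
ee_rot: [0.148, -3.138, -0.002]
wrist_force: [-0.1, 0.7, 0.7]
grip_width: 0.0002
clock: 5.1
tcp_pos: [0.4021, -0.1425, 0.1052]
ee_rot: [0.149, -3.134, 0.001]
wrist_force: [0.4, -0.1, 0.6]
grip_width: 0.0002
[ 0.40210216 -0.14246982  0.10515972] [ 0.4292404  -0.09801579  0.55183246] 5.1
```

View pics/scene3.png

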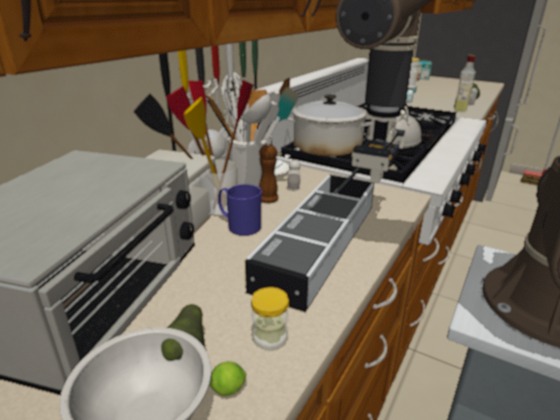

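View pics/wrist3.png

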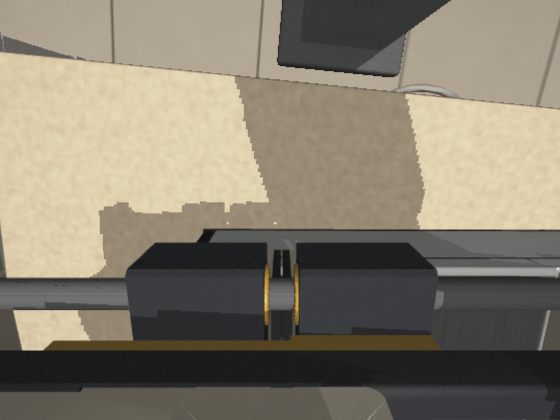

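```bash
python3 -m handwheel '[[-0.5,0,0,0,0,0,0],[-0.8,0,0,0,0,0,0],[-1.1,0,0,0,0,0,0],[-1.3,0,0,0,0,0,0],[-1.5,0,0,0,0,0,0],[-1.7,0,0,0,0,0,0],[-1.7,0,0,0,0,0,0]]'; python3 -m handwheel '[[-0.1,0,0,0,0,0,0],[-0.2,0,0,0,0,0,0],[-0.2,0,0,0,0,0,0]]'; python3 - <<'E'
from h import *; from station import *
for n in ("scene","wrist"): cv2.imwrite(f"pics/{n}4.png",grab_frame(n)["img"])
E
```

```text
clock: 5.95
tcp_pos: [0.4717, -0.1358, 0.1058]
ee_rot: [-0.15, 3.138, -0.0]
wrist_force: [0.8, 0.0, 0.3]
grip_width: 0.0003
clock: 6.25
tcp_pos: [0.479, -0.135, 0.1059]
ee_rot: [-0.15, 3.138, -0.0]
wrist_force: [-0.7, 0.3, -0.4]
grip_width: 0.0001
```

View pics/scene4.png

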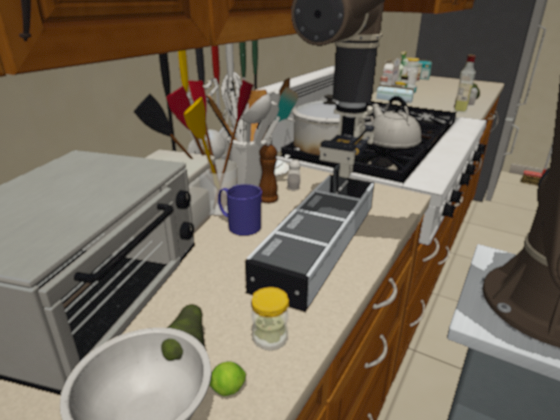

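View pics/wrist4.png

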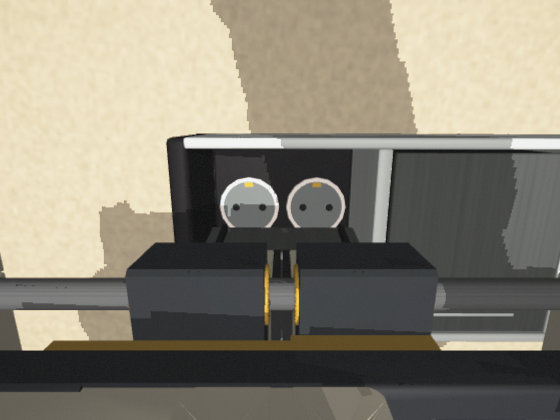

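```bash
python3 -m handwheel '[[-0.06,0,0,0,0,0,0],[-0.12,0,0,0,0,0,0],[-0.12,0,0,0,0,0,0]]'; python3 -m handwheel '[[-0.06,0,0,0,0,0,0],[-0.06,0,0,0,0,0,0]]'
```

```text
clock: 6.65
tcp_pos: [0.4836, -0.1346, 0.1059]
ee_rot: [-0.15, 3.138, -0.0]
wrist_force: [0.3, 0.3, -0.2]
grip_width: 0.0003
clock: 6.85
tcp_pos: [0.484, -0.1346, 0.1057]
ee_rot: [0.149, -3.134, 0.0]
wrist_force: [-6.7, -0.2, 6.8]
grip_width: 0.0004
```

```bash
python3 -m handwheel '[[-0.04,0,0,0,0,0,0],[-0.04,0,0,0,0,0,0]]'; python3 - <<'E'
from h import *; from station import *
for n in ("scene","side"): 
    a=grab_frame(n)["img"]; cv2.imwrite(f"pics/{n}5.png",cv2.resize(a[110:250,260:420],None,fx=4,fy=4,interpolation=cv2.INTER_CUBIC))
E
```

```text
clock: 7.05
tcp_pos: [0.4841, -0.1346, 0.1057]
ee_rot: [0.148, -3.132, 0.0]
wrist_force: [-11.3, 1.0, 10.5]
grip_width: 0.0002
```

View pics/scene5.png

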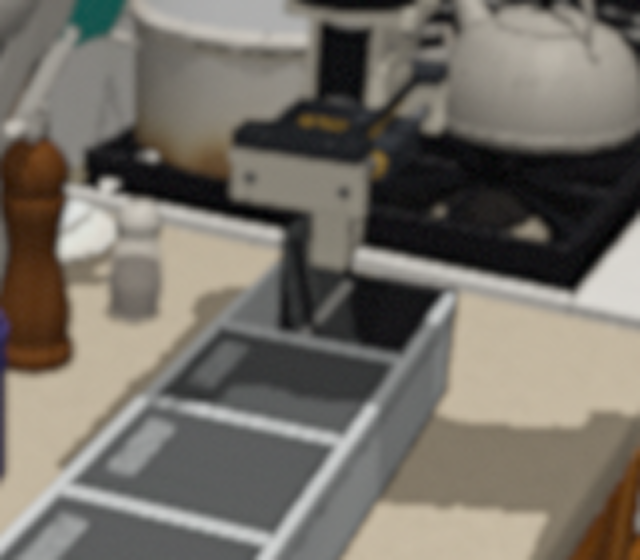

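```bash
python3 -m handwheel '[[0.5,0,0,0,0,0,0],[1.4,0,0,0,0,0,0],[1.8,0,0,0,0,0,0],[1.8,0,-1,0,0,0,0],[1.8,-1,-2,0,0,0,0],[1.8,-2,-3,0,0,0,0],[1.8,-3,-3,0,0,0,0],[1.8,-3,-3,0,0,0,0]]'; python3 - <<'E'
from h import *; from station import *
o=get_obs();print(o["tcp_pos"],o["wrist_force"],o["clock"])
for n in ("scene","side"): 
    a=grab_frame(n)["img"]; cv2.imwrite(f"pics/{n}6.png",cv2.resize(a[110:250,260:420],None,fx=4,fy=4,interpolation=cv2.INTER_CUBIC)); cv2.imwrite(f"pics/{n}6f.png",a)
E
```

```text
clock: 7.95
tcp_pos: [0.4286, -0.2652, 0.2281]
ee_rot: [-0.143, 3.134, -0.004]
wrist_force: [0.4, 0.7, -1.6]
grip_width: 0.0005
[ 0.42857899 -0.26519291  0.22811894] [ 0.40698283  0.66436154 -1.62390542] 7.95
```

View pics/scene6.png

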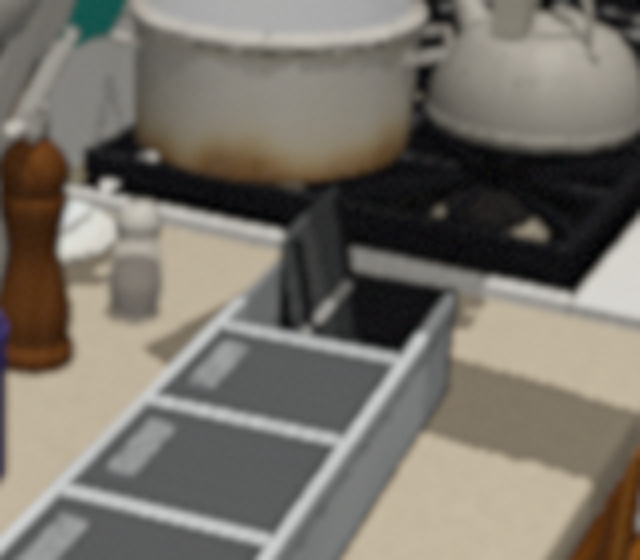

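View pics/side6.png

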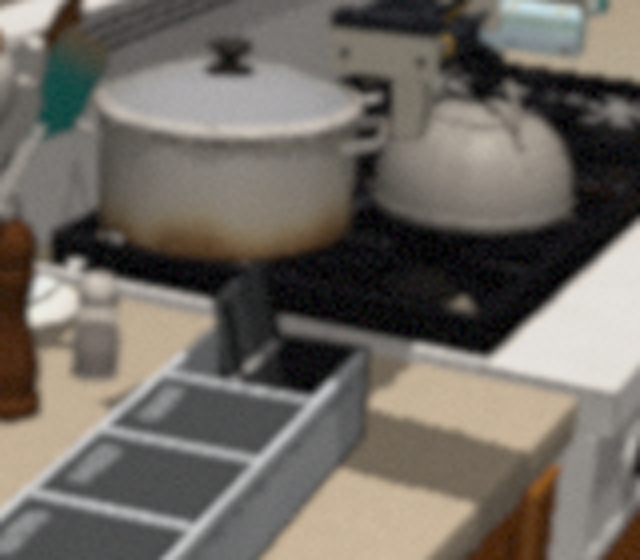

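```bash
python3 - <<'E'
from h import *; from station import *
f=grab_frame("scene"); g=grab_frame("side")
w=.096
M=np.array([[np.cos(w),-np.sin(w)],[np.sin(w),np.cos(w)]])
for cx in (.461,.464):
  for th in (1.5,1.6,1.7,1.8):
    P=[]
    for s in (1,-1):
        x=.009-.064*np.cos(th)-.0025*np.sin(th)*-1; z=.0735+.064*np.sin(th)+.0025*np.cos(th)
        P.append(np.r_[M@[x,-.168+s*.0505]+[cx,.034],z])
    print(cx,th,(proj(P,f)).round(1).tolist(),proj(P,g).round(1).tolist())
# reference: closed strip / rim points for offset check
for cx in (.461,.464):
    P=[np.r_[M@[.055,-.168+.056]+[cx,.034],.076],np.r_[M@[-.055,-.168+.056]+[cx,.034],.076]]
    print(cx,proj(P,f).round(1).tolist(),proj(P,g).round(1).tolist())
E
```

```text
0.461 1.5 [[337.1, 170.5], [349.6, 157.2]] [[319.0, 185.2], [330.9, 174.7]]
0.461 1.6 [[334.5, 170.1], [347.3, 156.8]] [[316.9, 184.9], [329.0, 174.4]]
0.461 1.7 [[332.0, 169.9], [344.9, 156.7]] [[314.8, 184.8], [327.0, 174.3]]
0.461 1.8 [[329.5, 170.0], [342.5, 156.9]] [[312.8, 184.9], [325.0, 174.4]]
0.464 1.5 [[335.9, 170.2], [348.6, 157.0]] [[318.0, 185.0], [330.1, 174.5]]
0.464 1.6 [[333.4, 169.8], [346.2, 156.6]] [[316.0, 184.7], [328.1, 174.2]]
0.464 1.7 [[330.9, 169.7], [343.8, 156.5]] [[313.9, 184.6], [326.1, 174.1]]
0.464 1.8 [[328.4, 169.8], [341.5, 156.6]] [[311.9, 184.7], [324.2, 174.2]]
0.461 [[316.3, 190.9], [359.3, 199.5]] [[302.2, 202.7], [337.6, 209.3]]
0.464 [[315.2, 190.7], [358.1, 199.2]] [[301.3, 202.5], [336.6, 209.1]]
```

```bash
python3 - <<'E'
from h import *; from station import *
o=get_obs();print(o["tcp_pos"],o["ee_rot"],o["clock"]); print(shift([.42,-.1405,.128],o),shift([.42,-.1405,.228],o))
E
```

```text
[ 0.42682943 -0.26020566  0.22544654] [ 1.49131439e-01 -3.13742154e+00 -5.58582207e-04] 8.15
[-0.12  2.99  2.44] [-0.11  3.   -0.06]
```

```bash
python3 -m handwheel '[[0,1.2,0,0,0,0,0],[0,2.2,0,0,0,0,0],[0,3,0,0,0,0,0],[0,3,1.1,0,0,0,0],[0,3,2.2,0,0,0,0],[0,3,2.45,0,0,0,0],[-0.7,3,2.45,0,0,0,0],[-1.4,3,2.45,0,0,0,0],[-1.4,3,2.45,0,0,0,0]]'; python3 -m handwheel '[[-0.1,0,0,0,0,0,0],[-0.1,0,0,0,0,0,0],[-0.1,0,0,0,0,0,0]]'
```

```text
clock: 9.05
tcp_pos: [0.4752, -0.1351, 0.1289]
ee_rot: [-0.153, 3.136, -0.002]
wrist_force: [-0.8, 0.2, -0.2]
grip_width: 0.0005
clock: 9.35
tcp_pos: [0.475, -0.1353, 0.1283]
ee_rot: [-0.15, 3.138, 0.0]
wrist_force: [-0.5, 0.3, 0.2]
grip_width: 0.0004
```

```bash
python3 -m handwheel '[[-0.1,0,0,0,0,0,0],[-0.15,0,0,0,0,0,0],[-0.15,0,0,0,0,0,0],[-0.15,0,0,0,0,0,0]]'; python3 -m handwheel '[[-0.06,0,0,0,0,0,0],[-0.06,0,0,0,0,0,0],[-0.06,0,0,0,0,0,0]]'; python3 -m handwheel '[[-0.06,0,0,0,0,0,0],[-0.06,0,0,0,0,0,0],[-0.06,0,0,0,0,0,0]]'
```

```text
clock: 9.75
tcp_pos: [0.4813, -0.1348, 0.1279]
ee_rot: [0.149, -3.138, -0.0]
wrist_force: [-0.2, -0.0, 0.6]
grip_width: 0.0005
clock: 10.05
tcp_pos: [0.4838, -0.1346, 0.1278]
ee_rot: [0.15, -3.138, -0.0]
wrist_force: [0.2, -0.2, -0.0]
grip_width: 0.0004
clock: 10.35
tcp_pos: [0.4862, -0.1344, 0.1278]
ee_rot: [0.149, -3.138, -0.0]
wrist_force: [0.7, 0.3, -0.7]
grip_width: 0.0006
```

```bash
python3 -m handwheel '[[-0.06,0,0,0,0,0,0],[-0.06,0,0,0,0,0,0],[-0.06,0,0,0,0,0,0]]'; python3 -m handwheel '[[-0.06,0,0,0,0,0,0],[-0.06,0,0,0,0,0,0],[-0.06,0,0,0,0,0,0]]'
```

```text
clock: 10.65
tcp_pos: [0.4887, -0.1341, 0.1278]
ee_rot: [0.15, -3.138, 0.0]
wrist_force: [-1.3, -0.9, -0.5]
grip_width: 0.0003
clock: 10.95
tcp_pos: [0.4891, -0.1341, 0.1277]
ee_rot: [0.149, -3.135, 0.0]
wrist_force: [-6.3, 0.6, 6.2]
grip_width: 0.0005
```

The hard contact is at x = 0.484 at z = 0.106, and at x = 0.489 at z = 0.128. The plate therefore leans about 0.22 rad past upright, which puts it at its 1.8 stop. I'll retreat and check.

```bash
python3 -m handwheel '[[0.5,0,0,0,0,0,0],[1.4,0,0,0,0,0,0],[1.8,0,0,0,0,0,0],[1.8,0,-1,0,0,0,0],[1.8,-1,-2,0,0,0,0],[1.8,-2,-2.5,0,0,0,0],[1.8,-3,-2.5,0,0,0,0],[1.8,-3,-2.5,0,0,0,0],[1.8,-3,-2.5,0,0,0,0],[1.8,-3,-2.5,0,0,0,0]]'; python3 - <<'E'
from h import *; from station import *
o=get_obs();print(o["tcp_pos"],o["wrist_force"],o["clock"])
cv2.imwrite("pics/scene7.png",grab_frame("scene")["img"])
E
```

```text
clock: 11.95
tcp_pos: [0.4304, -0.2597, 0.2276]
ee_rot: [0.149, -3.137, -0.0]
wrist_force: [-0.8, 0.3, 0.1]
grip_width: 0.0002
[ 0.43042887 -0.25974217  0.22756633] [-0.81995442  0.28662806  0.05649507] 11.95
```

View pics/scene7.png

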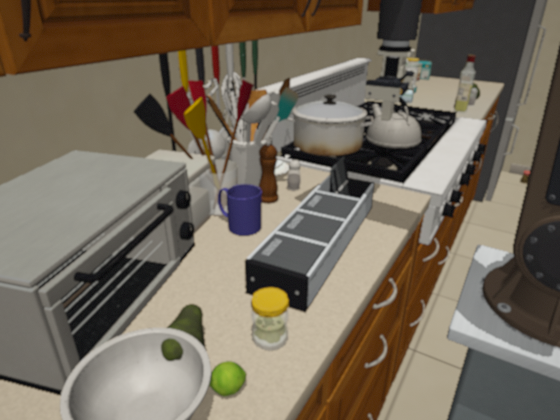

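The picture shows cover 4 standing open, with its top at about (338,163). The mug at (244,210), the mill at (268,175), the shaker at (294,175) and the jar at (270,318) haven't moved, and the gripper is clear.

```bash
python3 -c "
from station import *
print(close_job())"
```

```text
the job is handed in; nothing more can be done
None
```

Cover 4 (the rightmost) is the free one, and it now stands open past upright against its stop. I pressed it first: it sank about 25 mm under only 2 to 3 N and showed the sockets, so I did not press covers 1 to 3. I then pushed its raised front up and over to the rear with the closed fingers, without pinching it.

**Checks at the end:**
- **At the stop:** the cover gave firm resistance (11 N on the first push, 6 N on the second, lighter one). The two contacts, at different heights, put it at about 1.79 rad, against a stop of 1.8.
- **Disagreement:** before the second push, the camera pictures put the tilt slightly lower, at about 1.7 to 1.75 rad with an uncertainty of about 0.04. I trusted the contact measurement.
- **Unexpected force:** each push against the stop also showed an upward force about as large as the push itself (10.5 N and 6.2 N). I put this down to friction and flex in the arm but did not confirm it.
- **Surroundings:** in the last picture the mug, mill, shaker and jar were where they started. The gripper was clear of everything, and the wrist force was near zero. The clock read about 12 s.

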